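# Feed a bearing housing into the gauging lane

### The job

The bearing housing with the orange sticker in the tray has to be measured again: push it endways out of its tight row, along the tray, to make room for your fingers. Then pick it up, lower it (do not drop it) lengthwise between the blue guides at the upper end of the sloped roller lane, and let go so that it rolls down by itself and closes up against the housing already waiting at the stop. Leave the two green-stickered housings standing in the tray and disturb nothing else on the bench.

Things in the scene. Friction and masses are not known exactly. Their poses are not given: they have to be found in the camera images.
- housing: the housing to load: linear-bearing housing, an aluminium block 94 x 46 x 48 mm (length x, width y, height z), about 0.45 kg, dark bearing seal in each end face, ORANGE sticker 34 x 26 mm on top. Origin: centre of the underside. It stands in the tray's row of three, in any of the three places, 1 mm from its neighbours or 2.5 mm from a tray rail: only its end faces and top are free
- green_a: a housing of the same kind and size with a GREEN sticker, same origin and axes; it stands in the same row and stays there
- green_b: the other green-stickered housing, same size, origin and axes; it stays in the row too
- waiting: a housing of the same kind and size, also with an orange sticker, already in the roller lane, resting against the stop with its origin 47 mm up the lane from it; same origin and axes, x pointing down the lane (tilted with it)
- tray: black workpiece tray, fixed: flat plate 260 (x) x 158 (y) x 8 mm, a rail along each long side (6 mm thick, 10 mm above the plate), both ends open. Origin: centre of its underside, on the bench; x its long direction, away from the robot. The housings stand on the plate lengthwise along x, middles near x = -45 mm, at y = -47, 0 and 47 mm; the +x half of the plate is empty
- lane_track: the sloped roller lane, fixed: 15 free-turning grey rollers between two blue side guides, 54 mm apart inside, 4 mm thick, 10 mm above the roller tops. Origin: on the plane of the roller tops, mid-width, at the face of the stop (lower end, 56 mm above the bench). x points down the lane to the stop (8 degrees below level, away from the robot), y across, z square to the rollers
- caliper: bystander: digital caliper lying on the bench, 235 mm long along its x, 14 mm high; origin under its middle
- hex_key: bystander: dark L-shaped hex key lying flat, 95 mm along its x with a 30 mm short leg, 6 mm thick; origin at the free end of the long leg
- jar: bystander: amber glass jar with a black lid, 56 mm across, 62 mm high; origin under its middle
- setup_block: bystander: steel setup block with holes, 75 x 50 x 25 mm; origin under its middle
- screwdriver: bystander: blue-handled screwdriver lying flat, 190 mm long along its x; origin under its middle
- lane_load (a point): loading point: on the roller tops, mid-width, 300 mm up the lane from the stop (lane_track x = -300 mm; the lane's open upper end is at x = -364 mm). A housing set down lengthwise here has its origin at this point and its x and z along those of lane_track; let go, it rolls off by itself at once, at a few tenths of a metre per second. Axes as lane_track
- lane_queue (a point): on the roller tops, 141 mm up the lane from the stop: where the origin of a housing lies when it has closed up behind the waiting one. Axes as lane_track
Not all that is in view belongs to the job. What is shaped like the waiting but purple or turquoise is not meant.

How it is judged:
By the outcome, as a careful person would: the job done as asked, in the order asked, and still so for the second after the job is handed in, with the robot touching nothing.
It also fails if it takes over 50 s, if anything falls off the work surface, if the arm or the gripper's body presses on something with over 40 N, if the wrist force passes 120 N, or if a joint passes its speed limit or range.

### The arm

A 6-joint arm with a two-finger parallel gripper is mounted at the origin on the work surface. World frame = base frame: x ahead of the robot, y to its left, z up, the work surface at z = 0. Lengths are in m, angles in rad, forces in N, time in s.
With the tool pointing down it reaches from about 0.425 to 1.125 m from the base axis. Payload 14.9 kg.
Tool frame: the origin (TCP) lies at the very end of the fingers, on their centre line; the grasp point (between the pads) lies 19 mm behind it; x points along the fingers, z is the direction in which the jaws open and shut, and the axes are right-handed (so a half turn about x gives the same grasp; the last joint's range is limited). The gripper opens to 91 mm and grips with 3 to 60 N. Pads are 32 mm wide; open, the fingers measure 118 mm over their backs; the gripper's body (76 mm by 178 mm) begins 60 mm behind the grasp point.
Start: joints at [1.219, 0.379, 1.734, -0, 1.028, -0.033], TCP at [0.219, 0.665, 0.214] pointing down, gripper open.
Joint ranges: [-2.77, 2.77], [-0.74, 2.19], [0, 2.66], [-1.06, 4.2], [0.31, 2.87], [-3.08, 3.08]. Speed limits (rad/s): [1.89, 1.89, 2.39, 3.14, 3.14, 3.14].

### API

Orientations are given as a 3x3 rotation matrix whose columns are the frame's x, y, z axes.
In Python, from cell import arm, eyes, ticket gives the robot as it stands. The module is installed in compiled form; this text tells all that it offers.
- The arm moves only by the tool step_arm, never from a script. Its arguments are lists of equal length, an entry for each row: "twist": the turn, a rotation vector about the tool's x, y, z in rad, a list of three; "linear": the shift along the tool's x, y, z in cm, a list of three; "fingers": the opening, from 0 (shut) to 1 (fully open). A call has 1 to 12 rows; each row is the pose to reach, as a shift and turn from the pose commanded when the call began, along the tool's axes at that moment; what a row does not reach only later rows make up. A row lasts 1/8 s, in which the tool goes at most 62.5 mm and 10.7 degrees, less where a joint would pass 70% of its speed; a pose out of reach is approached as far as the arm can. A call with a gripper value outside its range is refused whole. The fingers move at their own pace and stop on an object; "force" is the grip in N (left out, the last holds). Time passes only in rows, so rows that repeat a pose let the fingers close. It gives the time, the measured TCP pose, the force and the opening at its end, in the units of the state.
- arm.state(): the state, without advancing time (a new reading comes with each control period).
- eyes.read_camera(name): name is "side" or "top"; returns a dict with "image" (400x640x3 uint8, red, green, blue), "camera_matrix" (3x3 intrinsics, pixels), "world_to_cam" (4x4, takes a point from world to camera coordinates). Camera axes: x right, y down, z forward; pixel columns grow to the right and rows downward; lengths in m; the calibration is good to about 2 mm. A picture is of the moment at which its call begins. There is no depth.
- ticket.hand_in(): hands the job in, once; it reports no verdict.
Trained networks look in the newest picture that a camera, given by its name, has taken for a name from the list of things; names that differ only in an ending like _2 or _b are one class to them, and where a whole thing is asked for, a point or a joint stands for the part that bears it (a point fixed in the world has none). Each returns a list of dicts, best first, with "score" (0 to 1); they miss things now and then, are a little off and sometimes report something else, mostly with a low value. They report only what shows in the picture. A call takes as long as a camera call. They do not tell look-alikes from the thing itself.
- eyes.masks_of(label, camera): "mask" (400x640 bool, what is visible of it) and "position" ([row, column] in pixels, amid what is visible of it).
The state is a dict: "clock": time; "joint_pos": joint angles; "qvel": joint speeds; "tau": joint torques, N m; "position": TCP position; "orientation": TCP orientation; "ft_force": force on the tool from outside, world axes, zero at the start; "torque": the same for the moment, N m; "gripper_width": opening from 0.0 (shut) to 1.0 (fully open).
Only numpy, scipy, OpenCV 4.12 (cv2) and the standard library are available. Lean on these libraries where they do the work, as an engineer would, in place of code of your own. Each camera call takes 0.05 s, during which the arm holds its last target.

## Working session

There is one attempt and no reset: what is moved stays moved. The work goes in short steps, Python scripts to look and compute and a tool call to move; the robot and the scene stay as the last step left them, time stands still between calls to the robot, and variables do not carry over. Pictures are saved under pics/ and viewed, and the job is handed in when it is done.

Besides the shell and the picture viewer there is one more tool, called after ">>>" as name(argument=value, ...), one argument or row to a line, values as JSON. step_arm: Moves the arm, as the interface text tells. Its arguments: {"type":"object","properties":{"twist":{"type":"array"},"linear":{"type":"array"},"fingers":{"type":"array"},"force":{"type":"number"}},"required":["twist","linear","fingers"]}

```bash
mkdir -p pics
python3 - <<'E'
from cell import arm, eyes, ticket
import cv2,numpy as np
s=arm.state()
for k in s: print(k,np.round(s[k],3).tolist())
for c in ['side','top']:
    r=eyes.read_camera(c); cv2.imwrite(f'pics/{c}0.png',r['image'][:,:,::-1])
    print(c,r['camera_matrix'],r['world_to_cam'].round(4))
    np.savez(f'{c}.npz',K=r['camera_matrix'],T=r['world_to_cam'],im=r['image'])
E
```

```text
clock 0.0
joint_pos [1.219, 0.379, 1.735, 0.0, 1.029, -0.033]
qvel [-0.001, -0.0, 0.001, 0.002, 0.001, -0.001]
tau [-0.006, -76.377, -43.433, 0.065, 0.043, -0.0]
position [0.219, 0.664, 0.213]
orientation [[-0.0, -0.95, 0.313], [-0.001, 0.313, 0.95], [-1.0, 0.0, -0.001]]
ft_force [0.96, 0.141, -0.699]
torque [-0.04, 0.059, -0.027]
gripper_width 0.999
side [[427.59870201   0.         323.16625343]
 [  0.         427.59870201 194.26767743]
 [  0.           0.           1.        ]] [[ 0.9692 -0.2459  0.0131 -0.5138]
 [-0.133  -0.5675 -0.8126  0.1798]
 [ 0.2073  0.7858 -0.5827  1.2212]
 [ 0.      0.      0.      1.    ]]
top [[504.44404082   0.         321.61427519]
 [  0.         504.44404082 197.65917919]
 [  0.           0.           1.        ]] [[ 0.0019 -0.9999  0.0133  0.0049]
 [-0.9889 -0.0039 -0.1484  0.5415]
 [ 0.1485 -0.0128 -0.9888  1.6719]
 [ 0.      0.      0.      1.    ]]
```

View pics/side0.png

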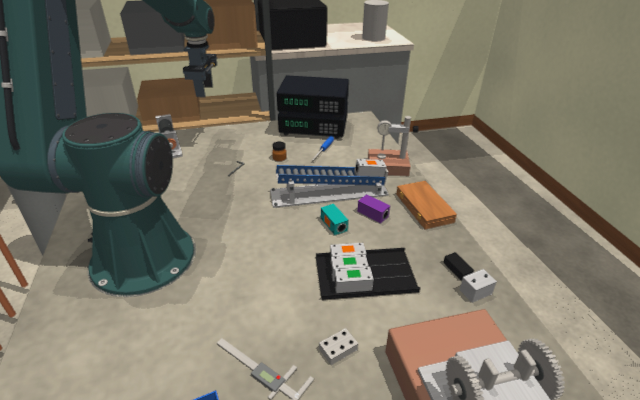

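View pics/top0.png

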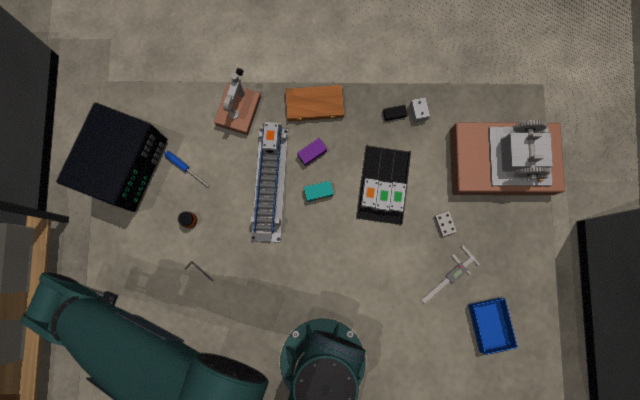

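Run:
```python
import cv2,numpy as np
t=np.load('top.npz')['im'][:,:,::-1]; s=np.load('side.npz')['im'][:,:,::-1]
def c(im,x,y,w,h,f,n): cv2.imwrite('pics/'+n,cv2.resize(im[y:y+h,x:x+w],None,fx=f,fy=f,interpolation=cv2.INTER_CUBIC))
c(t,345,135,80,100,6,'tray_t.png'); c(t,235,110,80,145,4,'lane_t.png')
c(s,310,235,120,70,6,'tray_s.png'); c(s,265,145,130,70,6,'lane_s.png')
```

```text
(no output)
```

View pics/tray_t.png

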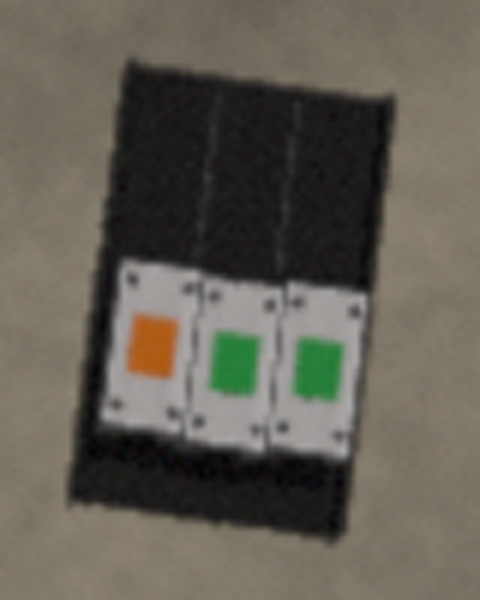

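View pics/lane_t.png

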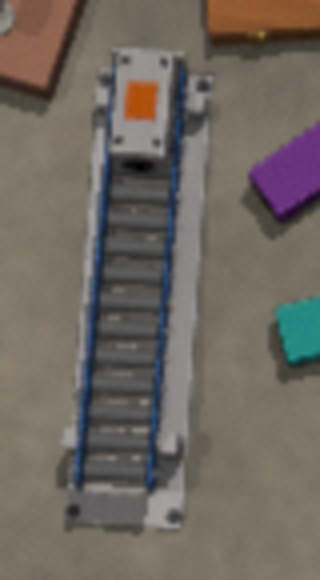

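View pics/tray_s.png

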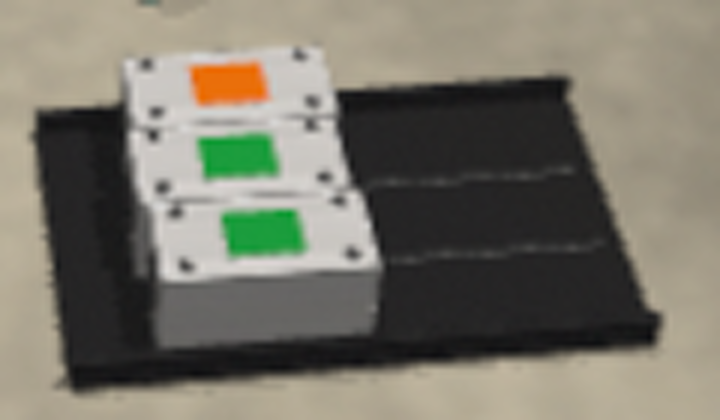

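View pics/lane_s.png

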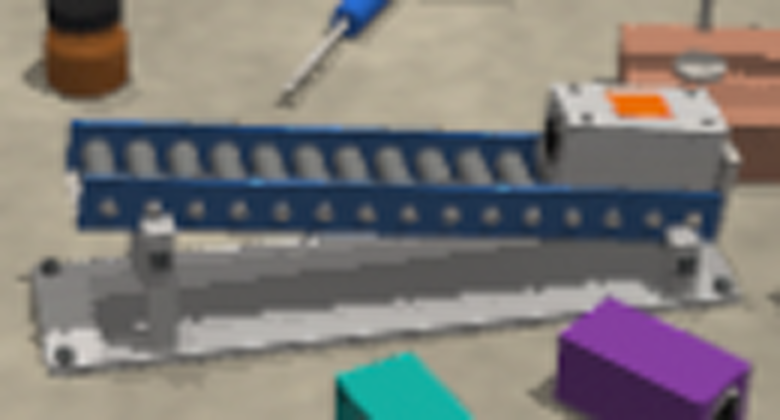

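```bash
cat > h.py <<'E'
import numpy as np,cv2
from scipy.optimize import least_squares
C={c:np.load(f'{c}.npz') for c in ['top','side']}
def proj(c,P):
    K,T=C[c]['K'],C[c]['T']; p=np.atleast_2d(P)@T[:3,:3].T+T[:3,3]; q=p@K.T; return q[:,:2]/q[:,2:]
def Rz(a): c,s=np.cos(a),np.sin(a); return np.array([[c,-s,0],[s,c,0],[0,0,1]])
t=np.radians(8); RY=np.array([[np.cos(t),0,np.sin(t)],[0,1,0],[-np.sin(t),0,np.cos(t)]])
def world(p,P,lane=False,z0=0):
    R=Rz(p[2])@(RY if lane else np.eye(3)); return np.atleast_2d(P)@R.T+[p[0],p[1],0.056 if lane else z0]
def fit(obs,x0,lane=False,z0=0):
    f=lambda p: np.concatenate([ (proj(c,world(p,np.array(P)/1000,lane,z0))[0]-uv) for c,P,uv in obs])
    r=least_squares(f,x0,loss='soft_l1'); return r.x,f(r.x).reshape(-1,2)
def cen(im,lo,hi,box):
    x,y,w,h=box; hsv=cv2.cvtColor(np.ascontiguousarray(im[y:y+h,x:x+w]),cv2.COLOR_RGB2HSV).astype(float)
    m=(hsv[...,0]>=lo)&(hsv[...,0]<=hi)&(hsv[...,1]>90)
    wt=m*np.clip((hsv[...,1]-90)/120,0,1)
    ys,xs=np.mgrid[y:y+h,x:x+w]; return np.array([(xs*wt).sum(),(ys*wt).sum()])/wt.sum(), m.sum()
E
cat > fit0.py <<'E'
from h import *
np.set_printoptions(precision=4,suppress=True)
def u(p,off,f): return (np.array(p)+.5)/f-.5+np.array(off)
T=lambda x,y:u((x,y),(345,135),6); S=lambda x,y:u((x,y),(310,235),6)
LT=lambda x,y:u((x,y),(235,110),4); LS=lambda x,y:u((x,y),(265,145),6)
ti,si=C['top']['im'],C['side']['im']
tray=[('top',(130,79,18),T(128,63)),('top',(130,-79,18),T(393,98)),('top',(-130,-79,18),T(340,540)),('top',(-130,79,18),T(72,503)),
('side',(-130,79,18),S(38,110)),('side',(130,79,18),S(568,78)),('side',(130,-79,18),S(658,315)),('side',(-130,-79,18),S(70,370))]
p,r=fit(tray,[.75,-.15,0]);print('tray',p);print(r)
to,n=cen(ti,5,20,(360,180,22,25));so,n2=cen(si,5,20,(335,240,30,15));print(to,so,n,n2)
hs=[('top',(0,0,48),to),('side',(0,0,48),so),('top',(47,23,48),T(120,259)),('top',(47,-23,48),T(203,271)),('top',(-47,23,48),T(100,424)),
('side',(-47,23,48),S(123,58)),('side',(47,23,48),S(322,46)),('side',(47,-23,48),S(340,113))]
hp,r=fit(hs,[.7,-.1,0],z0=.008);print('housing',hp);print(r)
print('in tray',(Rz(-p[2])@np.array([hp[0]-p[0],hp[1]-p[1],0]))*1000)
wt,n=cen(ti,5,20,(260,120,22,30));ws,n2=cen(si,5,20,(355,150,30,20));print(wt,ws,n,n2)
lane=[('top',(-47,0,48),wt),('side',(-47,0,48),ws),('top',(-364,29,10),LT(78,487)),('top',(-364,-29,10),LT(152,489)),
('side',(-364,29,10),LS(72,122)),('side',(-364,-29,10),LS(81,180)),('side',(0,-31,10),LS(722,192)),
('top',(0,23,48),LT(113,50)),('top',(0,-23,48),LT(176,57)),('top',(-94,23,48),LT(108,152)),('top',(-94,-23,48),LT(168,158))]
lp,r=fit(lane,[.9,.1,0],True);print('lane',lp);print(r)
np.savez('fit.npz',tray=p,hous=hp,lane=lp)
for n,P in [('load',(-.3,0,0)),('queue',(-.141,0,0)),('upper end',(-.364,0,0))]: print(n,world(lp,P,True))
E
python3 fit0.py
```

```text
tray [ 0.5941 -0.2097 -0.1348]
[[ 0.1257 -0.5765]
 [ 0.7516 -0.2672]
 [ 1.2282 -0.5222]
 [ 0.1037 -0.6844]
 [-1.2758 -0.2391]
 [-0.7688 -1.0781]
 [ 0.2385  0.4263]
 [-0.586  -0.8737]]
[370.011  192.3379] [347.5364 248.4304] 76 88
housing [ 0.5589 -0.1573 -0.1413]
[[ 0.2413 -0.2674]
 [-0.0054 -0.0863]
 [ 0.7246 -0.2051]
 [ 0.3441 -0.2659]
 [ 0.4256 -0.4919]
 [-0.4426 -0.4532]
 [-0.4603 -0.5463]
 [-0.3956 -0.4152]]
in tray [-41.9371  47.1636   0.    ]
[269.7973 134.8492] [372.5778 158.8606] 81 156
lane [ 0.7801  0.1771 -0.0453]
[[ 0.1661  0.125 ]
 [-1.9194  3.1295]
 [ 0.3951 -0.8536]
 [-0.0167 -0.4804]
 [-0.9073 -0.0168]
 [-0.3514 -0.2965]
 [-1.0226  0.015 ]
 [ 1.2453 -0.4733]
 [-0.7338 -1.5403]
 [ 0.2809  0.1952]
 [-0.7252 -0.6152]]
load [[0.4833 0.1905 0.0978]]
queue [[0.6406 0.1834 0.0756]]
upper end [[0.42   0.1934 0.1067]]
```

```bash
sed -i 's/(355,150,30,20)/(364,155,17,10)/; s/(hsv\[...,1\]>90)/(hsv[...,1]>160)/' h.py fit0.py; sed -i 's/\[...,1\]-90)\/120/[...,1]-120)\/100/' h.py; python3 fit0.py
python3 - <<'E'
from h import *
f=np.load('fit.npz')
for cam,box,s in [('top',(235,110,200,130),4),('side',(265,145,170,160),4)]:
    x,y,w,h=box; im=cv2.resize(C[cam]['im'][y:y+h,x:x+w,::-1],None,fx=s,fy=s,interpolation=cv2.INTER_CUBIC)
    def poly(P,lane,p,col,z0=0):
        q=((proj(cam,world(p,np.array(P)/1000,lane,z0))-[x,y]+.5)*s).astype(int); cv2.polylines(im,[q.reshape(-1,1,2)],True,col,1)
    bx=lambda a,b,c,d,z:[(a,c,z),(b,c,z),(b,d,z),(a,d,z)]
    poly(bx(-130,130,-79,79,18),False,f['tray'],(0,255,255))
    poly(bx(-47,47,-23,23,48),False,f['hous'],(255,0,255),.008)
    poly(bx(-364,0,-27,27,10),True,f['lane'],(0,255,255))
    poly(bx(-94,0,-23,23,48),True,f['lane'],(255,0,255))
    cv2.imwrite(f'pics/ov_{cam}.png',im)
E
```

```text
tray [ 0.5941 -0.2097 -0.1348]
[[ 0.1257 -0.5765]
 [ 0.7516 -0.2672]
 [ 1.2282 -0.5222]
 [ 0.1037 -0.6844]
 [-1.2758 -0.2391]
 [-0.7688 -1.0781]
 [ 0.2385  0.4263]
 [-0.586  -0.8737]]
[370.0415 192.3374] [347.3883 248.376 ] 58 67
housing [ 0.5588 -0.1573 -0.1417]
[[ 0.2005 -0.2473]
 [ 0.1157 -0.0367]
 [ 0.7205 -0.1877]
 [ 0.3393 -0.2429]
 [ 0.4097 -0.4759]
 [-0.4665 -0.4628]
 [-0.4823 -0.5464]
 [-0.4253 -0.4148]]
in tray [-42.0082  47.1898   0.    ]
[269.9183 134.8702] [371.1439 162.0047] 62 24
lane [ 0.7798  0.1766 -0.0466]
[[ 0.1694  0.1883]
 [-0.5241  0.0577]
 [ 0.3964 -0.7822]
 [-0.0165 -0.3858]
 [-0.9756 -0.0072]
 [-0.4451 -0.2839]
 [-1.0638  0.1002]
 [ 1.3871 -0.3976]
 [-0.5929 -1.4475]
 [ 0.3885  0.2708]
 [-0.6185 -0.5221]]
load [[0.4831 0.1904 0.0978]]
queue [[0.6404 0.1831 0.0756]]
upper end [[0.4198 0.1934 0.1067]]
```

View pics/ov_top.png

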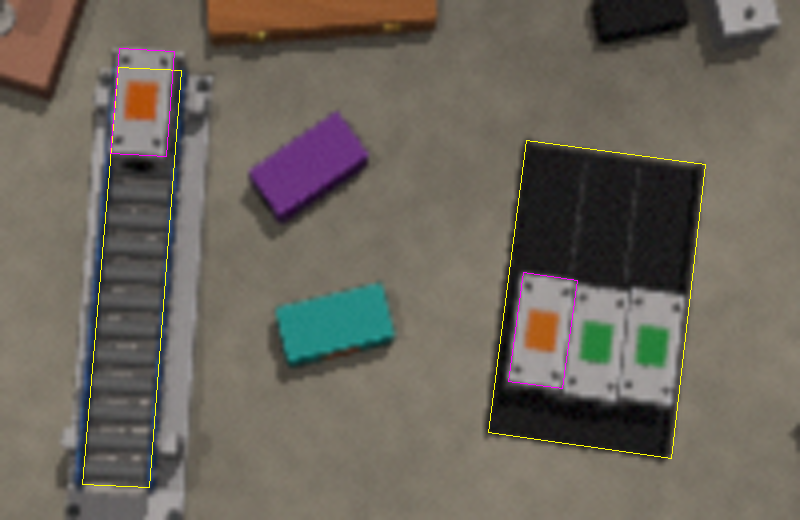

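View pics/ov_side.png

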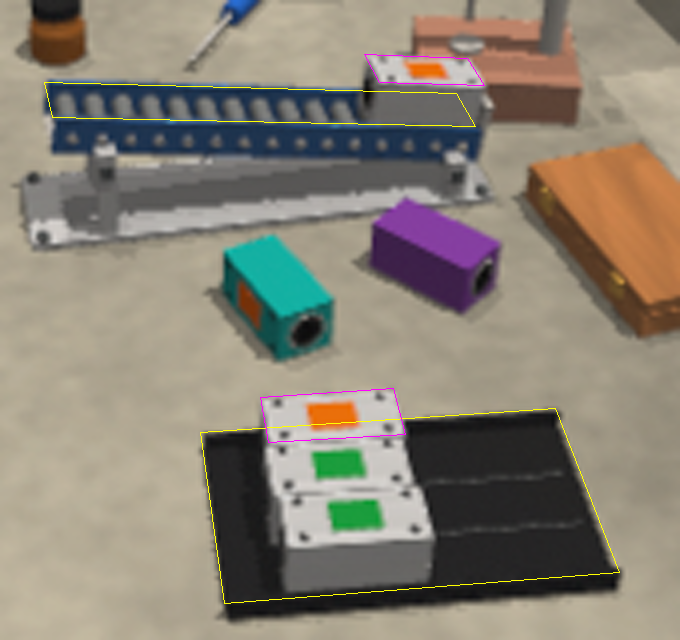

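```bash
cat >> h.py <<'E'
from scipy.spatial.transform import Rotation as Ro
def down(yaw,tilt=0):
    # tool x down, z (jaws) along frame y, y = -frame x ; frame = Rz(yaw)*RotY(tilt)
    R=Rz(yaw)@np.array([[np.cos(tilt),0,np.sin(tilt)],[0,1,0],[-np.sin(tilt),0,np.cos(tilt)]])
    return np.column_stack([-R[:,2],-R[:,0],R[:,1]])
def rel(s,pos,R):
    R0=np.array(s['orientation']); return (R0.T@(np.array(pos)-s['position'])*100).round(2).tolist(), Ro.from_matrix(R0.T@R).as_rotvec().round(3).tolist()
E
python3 - <<'E'
from h import *; from cell import arm
s=arm.state(); R=down(-.138)
for P in [(.50,.25,.25),(.485,-.147,.2)]: print(rel(s,P,R))
E
```

```text
([-3.64, -39.64, -30.56], [-0.181, -0.001, -0.0])
([1.4, -50.66, -68.72], [-0.181, -0.001, -0.0])
```

>>> step_arm(
  twist=[
    [0,0,0],
    [-0.03,0,0],
    [-0.06,0,0],
    [-0.09,0,0],
    [-0.12,0,0],
    [-0.15,0,0],
    [-0.18,0,0],
    [-0.18,0,0],
    [-0.18,0,0],
    [-0.18,0,0],
    [-0.18,0,0],
    [-0.18,0,0],
  ],
  linear=[
    [-1,-4,-3],
    [-2,-8,-6],
    [-3,-12,-9],
    [-3.6,-16,-12],
    [-3.6,-20,-15],
    [-3.6,-24,-18],
    [-3.6,-28,-21],
    [-3.6,-32,-24],
    [-3.6,-36,-27.5],
    [-3.6,-39.6,-30.6],
    [-3.6,-41,-35],
    [-3.6,-42.5,-40],
  ],
  fingers=[0,0,0,0,0,0,0,0,0,0,0,0],
)

```text
clock: 1.6
position: [0.4975, 0.1503, 0.2497]
orientation: [[-0.0, -0.99, 0.138], [-0.0, 0.138, 0.99], [-1.0, 0.0, -0.0]]
ft_force: [0.5, -0.3, 0.1]
gripper_width: 0.003
```

Run:
```python
from h import *; from cell import arm
s=arm.state(); R=down(-.138); print(s['clock'],s['position'],s['gripper_width'])
for P in [(.485,-.147,.2),(.485,-.147,.022)]: print(rel(s,P,R))
```

```text
1.6 [0.49750007 0.15025916 0.24965479] 0.0029340597868550843
([4.97, -2.87, -29.61], [-0.001, -0.0, -0.0])
([22.77, -2.88, -29.61], [-0.001, -0.0, -0.0])
```

>>> step_arm(
  twist=[
    [0,0,0],
    [0,0,0],
    [0,0,0],
    [0,0,0],
    [0,0,0],
    [0,0,0],
    [0,0,0],
    [0,0,0],
    [0,0,0],
    [0,0,0],
    [0,0,0],
  ],
  linear=[
    [0,-0.5,-5],
    [1,-1,-10],
    [2,-1.5,-15],
    [3,-2,-20],
    [4,-2.5,-25],
    [5,-2.9,-29.6],
    [8,-2.9,-29.6],
    [11,-2.9,-29.6],
    [14,-2.9,-29.6],
    [16,-2.9,-29.6],
    [16,-2.9,-29.6],
  ],
  fingers=[0,0,0,0,0,0,0,0,0,0,0],
)

```text
clock: 2.98
position: [0.4843, -0.1451, 0.0887]
orientation: [[-0.003, -0.99, 0.138], [0.001, 0.138, 0.99], [-1.0, 0.003, 0.001]]
ft_force: [-0.3, -0.7, 1.2]
gripper_width: 0.006
```

```bash
cat > snap.py <<'E'
import sys,cv2,numpy as np
from cell import arm,eyes
n=sys.argv[1]; B={'top':(345,135,80,100,6),'side':(300,205,150,110,5)}
if len(sys.argv)>2: B={'top':(235,110,80,145,4),'side':(255,125,160,110,5)}
s=arm.state(); print(s['clock'],np.round(s['position'],4),np.round(s['ft_force'],1),s['gripper_width'])
for c,(x,y,w,h,f) in B.items():
    r=eyes.read_camera(c)['image']; np.save(f'{c}_{n}.npy',r)
    cv2.imwrite(f'pics/{n}_{c}.png',cv2.resize(r[y:y+h,x:x+w,::-1],None,fx=f,fy=f,interpolation=cv2.INTER_CUBIC))
E
python3 snap.py a
```

```text
2.975 [ 0.4843 -0.1451  0.0887] [-0.3 -0.7  1.2] 0.005900059925316633
```

View pics/a_side.png

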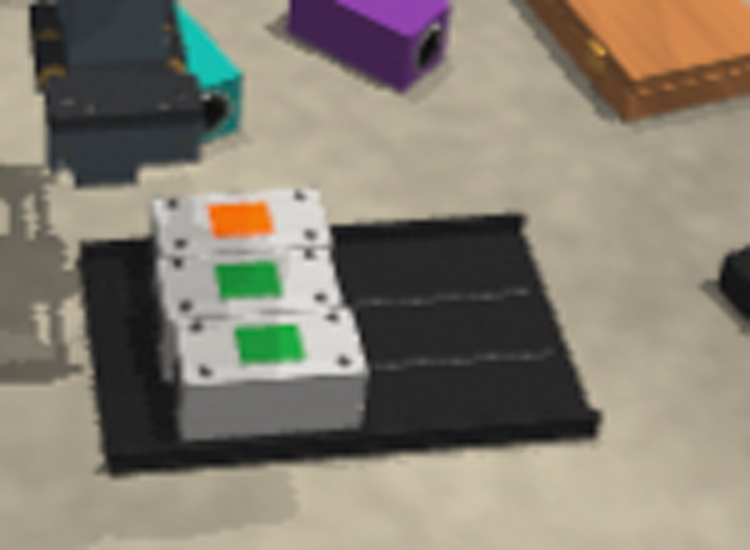

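View pics/a_top.png

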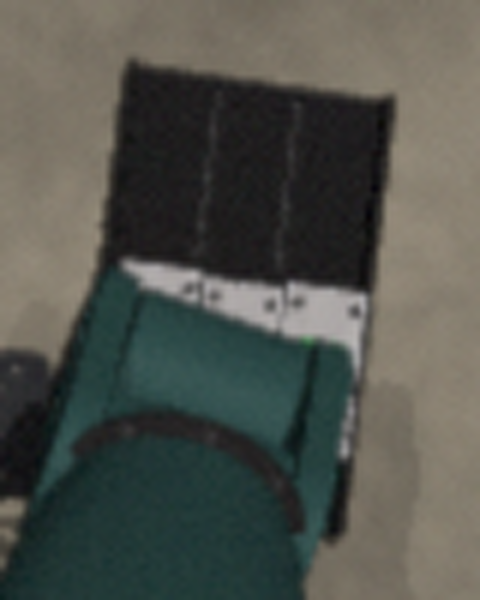

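>>> step_arm(
  twist=[
    [0,0,0],
    [0,0,0],
    [0,0,0],
    [0,0,0],
    [0,0,0],
  ],
  linear=[
    [2,0,0],
    [4,0,0],
    [5.5,0,0],
    [6.5,0,0],
    [6.6,0,0],
  ],
  fingers=[0,0,0,0,0],
)

```text
clock: 3.7
position: [0.4853, -0.1454, 0.0237]
orientation: [[-0.0, -0.99, 0.138], [0.0, 0.138, 0.99], [-1.0, 0.001, 0.0]]
ft_force: [-0.1, 0.4, 0.4]
gripper_width: 0.004
```

```bash
python3 snap.py b
python3 - <<'E'
from h import *; from cell import arm
s=arm.state(); p=np.load('fit.npz')['tray']; print(Rz(.138)@(s['position']-np.array([p[0],p[1],0])))
print((proj('side',s['position'])-[300,205]+.5)*5)
E
```

```text
3.7 [ 0.4853 -0.1454  0.0237] [-0.1  0.4  0.4] 0.004183759591444234
[-0.11625621  0.04863412  0.02422588]
[[105.74751592 268.0803324 ]]
```

View pics/b_side.png

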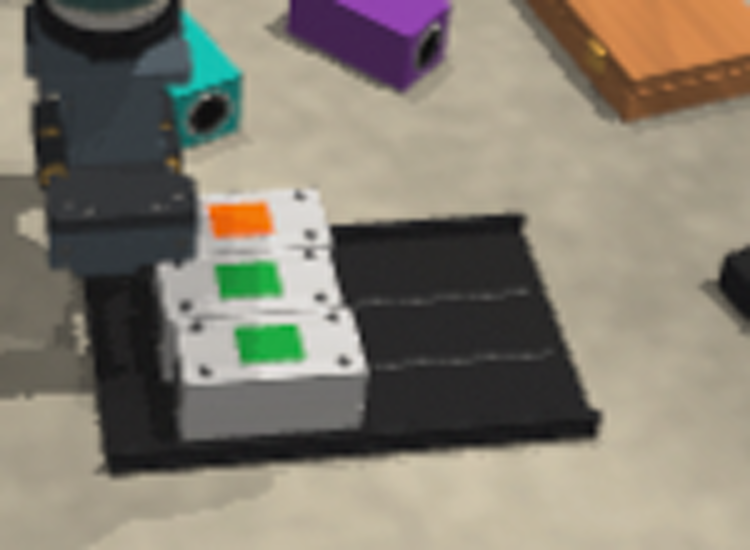

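>>> step_arm(
  twist=[
    [0,0,0],
    [0,0,0],
    [0,0,0],
    [0,0,0],
  ],
  linear=[
    [0,-0.7,-0.1],
    [0,-1.4,-0.1],
    [0,-2.1,-0.1],
    [0,-2.8,-0.1],
  ],
  fingers=[0,0,0,0],
)

```text
clock: 4.3
position: [0.5126, -0.1502, 0.024]
orientation: [[-0.002, -0.99, 0.138], [0.001, 0.138, 0.99], [-1.0, 0.002, 0.0]]
ft_force: [-7.7, 1.5, 7.3]
gripper_width: 0.001
```

```bash
python3 snap.py c
```

```text
4.3 [ 0.5126 -0.1502  0.024 ] [-7.7  1.5  7.3] 0.0012606841678632448
```

View pics/c_side.png

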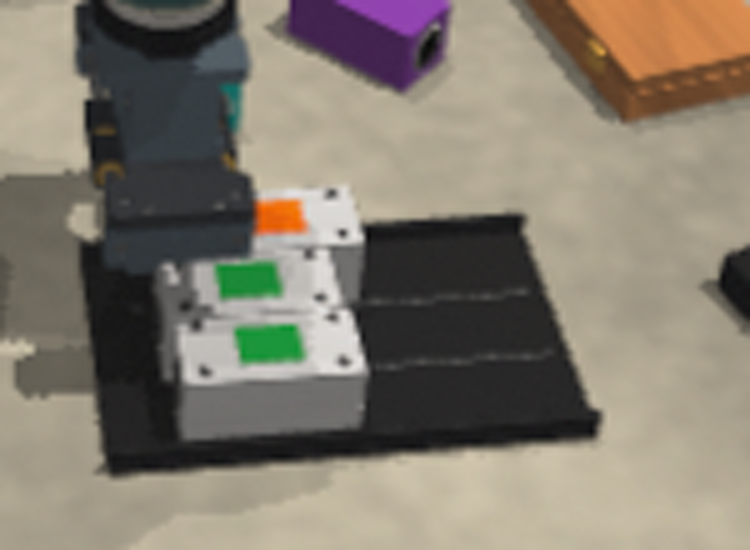

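>>> step_arm(
  twist=[
    [0,0,0],
    [0,0,0],
    [0,0,0],
    [0,0,0],
    [0,0,0],
    [0,0,0],
    [0,0,0],
    [0,0,0],
    [0,0,0],
  ],
  linear=[
    [0,-0.8,0],
    [0,-1.6,0],
    [0,-2.4,0],
    [0,-3.2,0],
    [0,-4.0,0],
    [0,-4.8,0],
    [0,-5.6,0],
    [0,-6.2,0],
    [0,-6.6,0],
  ],
  fingers=[0,0,0,0,0,0,0,0,0],
)

```text
clock: 5.52
position: [0.5786, -0.1595, 0.0239]
orientation: [[-0.0, -0.99, 0.138], [0.0, 0.138, 0.99], [-1.0, 0.0, 0.0]]
ft_force: [-5.7, 0.8, 4.4]
gripper_width: 0.006
```

>>> step_arm(
  twist=[
    [0,0,0],
    [0,0,0],
    [0,0,0],
    [0,0,0],
    [0,0,0],
    [0,0,0],
  ],
  linear=[
    [0,0.5,0],
    [-2,0.8,0],
    [-6,1,0],
    [-10,2,0],
    [-14,6,0],
    [-18,10,0],
  ],
  fingers=[0,0,0,0,0,0],
)

```text
clock: 6.28
position: [0.4781, -0.1454, 0.2051]
orientation: [[0.001, -0.99, 0.138], [-0.0, 0.138, 0.99], [-1.0, -0.001, -0.0]]
ft_force: [-0.4, 1.0, 0.9]
gripper_width: 0.005
```

```bash
python3 snap.py d
```

```text
6.275 [ 0.4781 -0.1454  0.2051] [-0.4  1.   0.9] 0.004844106670772446
```

View pics/d_side.png

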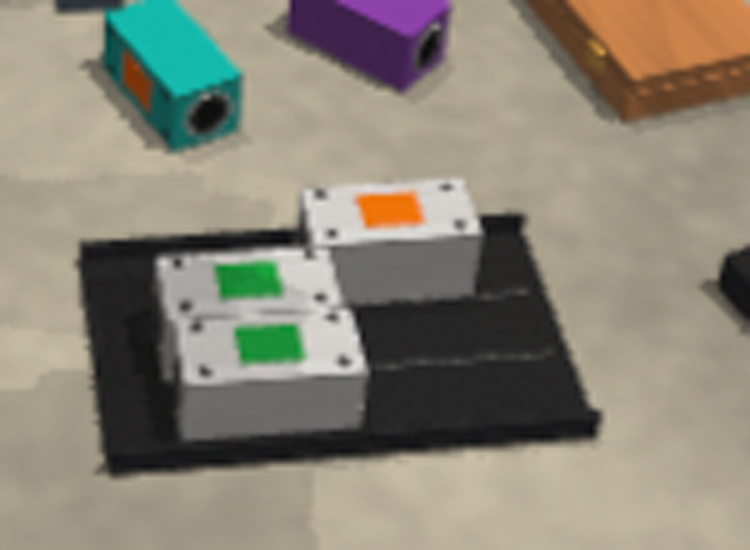

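View pics/d_top.png

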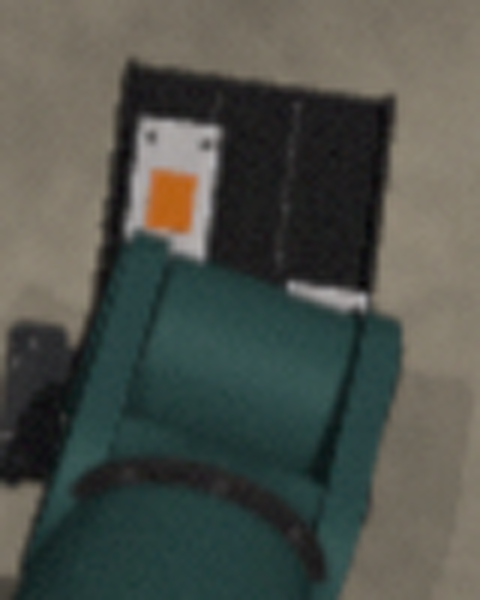

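Run:
```python
from h import *; from cell import arm
np.set_printoptions(precision=4,suppress=True)
u=lambda p,off,f:(np.array(p)+.5)/f-.5+np.array(off)
T=lambda x,y:u((x,y),(345,135),6); S=lambda x,y:u((x,y),(300,205),5)
ti,si=np.load('top_d.npy'),np.load('side_d.npy')
to,n=cen(ti,5,20,(362,155,22,25));so,n2=cen(si,5,20,(362,235,30,20));print(to,so,n,n2)
hs=[('top',(0,0,48),to),('side',(0,0,48),so),('top',(47,23,48),T(138,117)),('top',(47,-23,48),T(222,125)),
('side',(-47,23,48),S(303,193)),('side',(47,23,48),S(463,179)),('side',(47,-23,48),S(481,231)),('side',(-47,-23,48),S(311,246))]
hp,r=fit(hs,[.63,-.16,-.14],z0=.008);print('housing',hp);print(r)
p=np.load('fit.npz')['tray']
print('in tray',(Rz(.138)@np.array([hp[0]-p[0],hp[1]-p[1],0]))*1000)
hp2,_=fit(hs[:2],[hp[0],hp[1],-.138],z0=.008);print(hp2)
s=arm.state()
for y in(hp[2],-.138): 
  R=down(y)
  for z in (.205,.026): print(rel(s,(hp[0],hp[1],z),R))
```

```text
[373.0395 168.2452] [377.3221 246.3662] 57 67
housing [ 0.6416 -0.1696 -0.1187]
[[ 0.5067 -0.2036]
 [-0.0044  0.1737]
 [ 0.7136 -0.2556]
 [ 0.105   0.036 ]
 [-1.122  -0.8913]
 [-0.5564 -0.6619]
 [ 0.1676  0.0663]
 [ 0.606  -0.18  ]]
in tray [41.5506 46.2929  0.    ]
[ 0.6415 -0.1684 -0.138 ]
([0.36, -16.52, -0.1], [-0.02, -0.001, 0.006])
([18.26, -16.42, -0.08], [-0.02, -0.001, 0.006])
([0.36, -16.52, -0.1], [-0.001, -0.001, 0.006])
([18.26, -16.42, -0.08], [-0.001, -0.001, 0.006])
```

>>> step_arm(
  twist=[
    [0,0,0],
    [0,0,0],
    [-0.008,0,0],
    [-0.008,0,0],
    [-0.008,0,0],
    [-0.008,0,0],
    [-0.008,0,0],
    [-0.008,0,0],
  ],
  linear=[
    [0,-4,0],
    [0,-8,0],
    [0,-12,0],
    [0.3,-15,-0.1],
    [0.4,-16.5,-0.1],
    [4,-16.5,-0.1],
    [8,-16.5,-0.1],
    [10,-16.5,-0.1],
  ],
  fingers=[0.8,0.8,0.8,0.8,0.8,0.8,0.8,0.8],
  force=30,
)

```text
clock: 7.38
position: [0.6412, -0.1691, 0.1017]
orientation: [[-0.002, -0.991, 0.131], [0.001, 0.131, 0.991], [-1.0, 0.003, 0.0]]
ft_force: [0.4, 0.1, 0.6]
gripper_width: 0.799
```

```bash
python3 snap.py e;python3 - <<'E'
from h import *; from cell import arm
s=arm.state(); print(rel(s,(.6415,-.169,.026),down(-.13)))
E
```

```text
7.375 [ 0.6412 -0.1691  0.1017] [0.4 0.1 0.6] 0.7990440541258071
([7.6, -0.04, 0.01], [-0.001, 0.001, -0.003])
```

View pics/e_side.png

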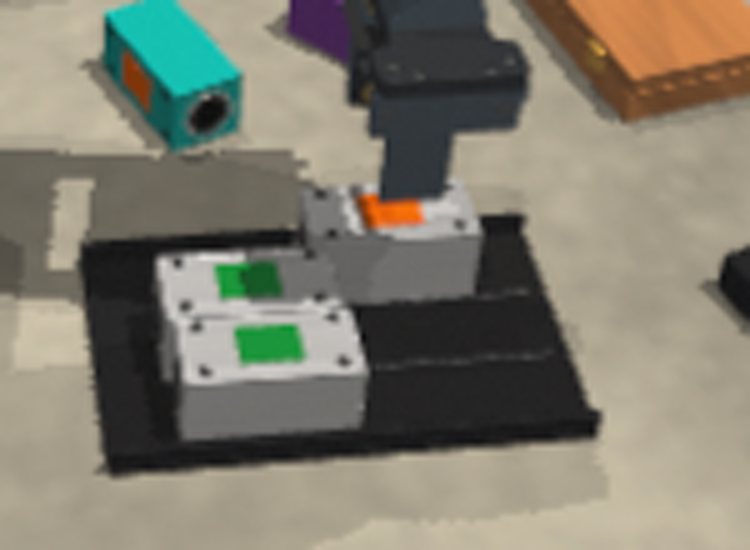

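>>> step_arm(
  twist=[
    [0,0,0],
    [0,0,0],
    [0,0,0],
    [0,0,0],
    [0,0,0],
  ],
  linear=[
    [2.5,0,0],
    [4.5,0,0],
    [6.5,0,0],
    [7.5,0,0],
    [7.6,0,0],
  ],
  fingers=[0.8,0.8,0.8,0.8,0.8],
  force=30,
)

```text
clock: 8.1
position: [0.6423, -0.1694, 0.0273]
orientation: [[-0.001, -0.991, 0.13], [0.0, 0.13, 0.991], [-1.0, 0.001, 0.0]]
ft_force: [0.3, -0.2, -0.4]
gripper_width: 0.797
```

```bash
python3 snap.py f
```

```text
8.1 [ 0.6423 -0.1694  0.0273] [ 0.3 -0.2 -0.4] 0.7972766375139781
```

View pics/f_side.png

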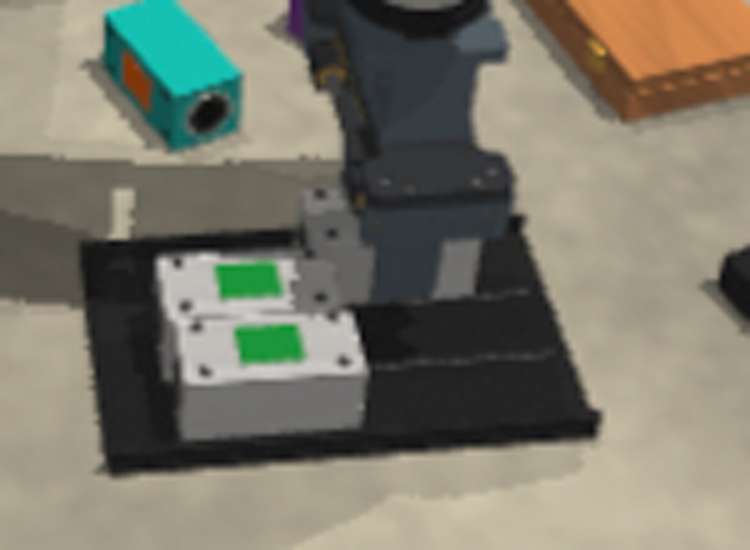

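Finger is well clear of the green housing's end (crop column 375 vs. 345). Closing.

>>> step_arm(
  twist=[
    [0,0,0],
    [0,0,0],
    [0,0,0],
    [0,0,0],
    [0,0,0],
    [0,0,0],
  ],
  linear=[
    [0,0,0],
    [0,0,0],
    [0,0,0],
    [0,0,0],
    [0,0,0],
    [0,0,0],
  ],
  fingers=[0.4,0.4,0.4,0.4,0.4,0.4],
  force=30,
)

```text
clock: 8.95
position: [0.6428, -0.1696, 0.0283]
orientation: [[0.0, -0.991, 0.13], [-0.0, 0.13, 0.991], [-1.0, -0.0, -0.0]]
ft_force: [-2.5, -1.6, 5.8]
gripper_width: 0.502
```

>>> step_arm(
  twist=[
    [0,0,0],
    [0,0,0],
    [0,0,0],
    [0,0,0],
    [0,0,0],
    [0,0,0],
    [0,0,0],
  ],
  linear=[
    [-0.5,0,0],
    [-2,0,0],
    [-5,0,0],
    [-9,0,0],
    [-13,0,0],
    [-16,0,0],
    [-18,0,0],
  ],
  fingers=[0.4,0.4,0.4,0.4,0.4,0.4,0.4],
  force=30,
)

```text
clock: 9.82
position: [0.6427, -0.1694, 0.21]
orientation: [[0.001, -0.991, 0.13], [-0.0, 0.13, 0.991], [-1.0, -0.001, -0.0]]
ft_force: [0.0, -0.0, -5.1]
gripper_width: 0.506
```

```bash
python3 snap.py g;python3 - <<'E'
from h import *; from cell import arm
np.set_printoptions(precision=4,suppress=True)
s=arm.state(); l=np.load('fit.npz')['lane']; th=np.radians(8)
R=down(l[2],th)
for h in (.08,.03,.0):
  P=world(l,(-.30,0,.018+h),True)[0]; print(h,P,rel(s,P,R))
im=np.load('side_g.npy'); cv2.imwrite('pics/g_full.png',im[:,:,::-1])
E
```

```text
9.825 [ 0.6427 -0.1694  0.21  ] [ 0.  -0.  -5.1] 0.505699776859558
0.08 [0.4967 0.1898 0.1948] ([1.47, 19.24, 33.73], [-0.084, 0.005, 0.143])
0.03 [0.4897 0.1901 0.1453] ([6.42, 19.95, 33.67], [-0.084, 0.005, 0.143])
0.0 [0.4856 0.1903 0.1156] ([9.39, 20.38, 33.64], [-0.084, 0.005, 0.143])
```

View pics/g_full.png

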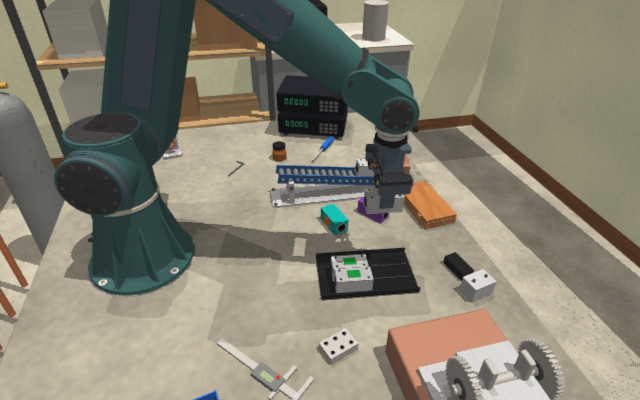

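>>> step_arm(
  twist=[
    [0,0,0],
    [0,0,0],
    [-0.02,0,0.02],
    [-0.04,0,0.05],
    [-0.06,0,0.08],
    [-0.084,0.005,0.11],
    [-0.084,0.005,0.143],
    [-0.084,0.005,0.143],
    [-0.084,0.005,0.143],
    [-0.084,0.005,0.143],
    [-0.084,0.005,0.143],
    [-0.084,0.005,0.143],
  ],
  linear=[
    [0,1,2],
    [0,3,5],
    [0,5,9],
    [0,7.5,13],
    [0,10,17],
    [0,12,21],
    [0,14,25],
    [0,16,28.5],
    [0.5,18,31.5],
    [1,19.2,33.2],
    [1.4,19.2,33.7],
    [1.4,19.2,33.7],
  ],
  fingers=[0.4,0.4,0.4,0.4,0.4,0.4,0.4,0.4,0.4,0.4,0.4,0.4],
  force=30,
)

```text
clock: 11.42
position: [0.4961, 0.1895, 0.1933]
orientation: [[-0.143, -0.989, 0.046], [0.007, 0.046, 0.999], [-0.99, 0.143, 0.001]]
ft_force: [-0.0, 0.2, -5.1]
gripper_width: 0.502
```

```bash
python3 snap.py h lane;python3 - <<'E'
from h import *; from cell import arm
s=arm.state(); l=np.load('fit.npz')['lane']; R=down(l[2],np.radians(8))
for h in (.02,.0):
  P=world(l,(-.30,0,.02+h),True)[0]; print(h,P,rel(s,P,R))
E
```

```text
11.425 [0.4961 0.1895 0.1933] [-0.   0.2 -5.1] 0.5018111632798375
0.02 [0.48863057 0.19016841 0.13736265] ([5.7, -0.02, 0.06], [-0.001, 0.001, -0.004])
0.0 [0.48585013 0.19029803 0.11755729] ([7.7, -0.03, 0.06], [-0.001, 0.001, -0.004])
```

View pics/h_side.png

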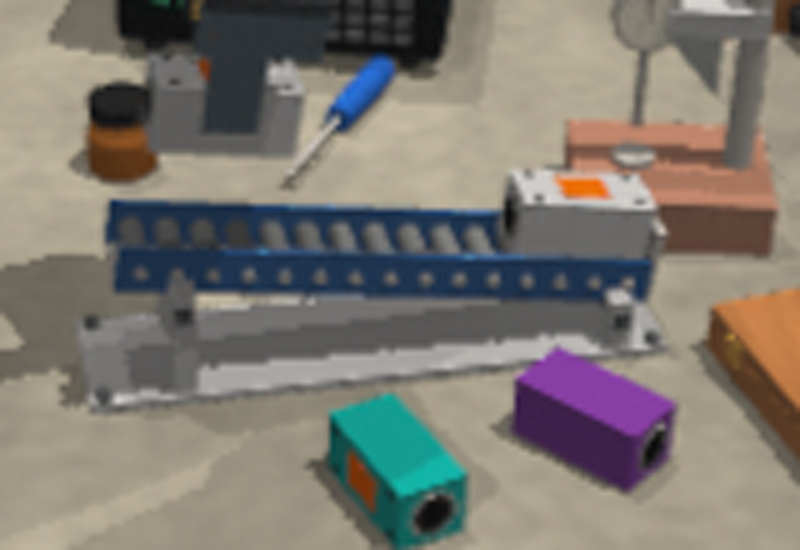

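View pics/h_top.png

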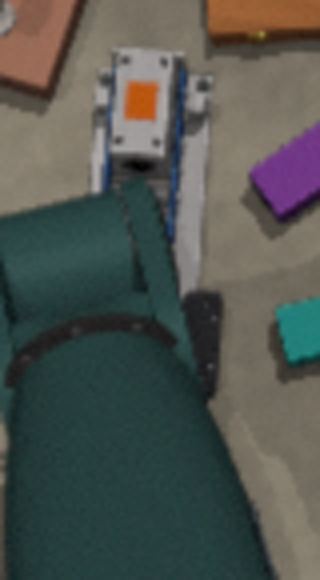

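Run:
```python
from h import *
np.set_printoptions(precision=2,suppress=True)
im=C['top']['im'].astype(float); b=np.clip(im[...,2]-im[...,0]-15,0,None)
l=np.load('fit.npz')['lane']
out=[]
for X in range(-355,-110,10):
    c=proj('top',world(l,(X/1000,0,.01),True))[0]; r=int(round(c[1]))
    L=proj('top',world(l,(X/1000,.029,.01),True))[0][0];Rr=proj('top',world(l,(X/1000,-.029,.01),True))[0][0]
    def ce(u):
        xs=np.arange(int(u)-4,int(u)+6); w=b[r,xs]; return (w*xs).sum()/w.sum()-u
    out.append((X,ce(L),ce(Rr)))
print(np.array(out))
s=C['side']['im'].astype(float)
```

```text
[[-355.     -0.44   -0.78]
 [-345.     -0.68   -0.7 ]
 [-335.     -0.79   -0.83]
 [-325.     -0.39   -0.71]
 [-315.     -0.48   -0.51]
 [-305.     -0.7    -0.82]
 [-295.     -0.6    -0.7 ]
 [-285.     -0.23   -0.66]
 [-275.     -0.5    -0.42]
 [-265.     -0.57   -0.65]
 [-255.     -0.17   -0.69]
 [-245.     -0.28   -0.66]
 [-235.     -0.46   -0.52]
 [-225.     -0.65   -0.54]
 [-215.     -0.3    -0.58]
 [-205.     -0.28   -0.54]
 [-195.     -0.43   -0.27]
 [-185.     -0.33   -0.47]
 [-175.     -0.01   -0.5 ]
 [-165.     -0.22   -0.42]
 [-155.     -0.42   -0.28]
 [-145.     -0.21   -0.28]
 [-135.     -0.05   -0.45]
 [-125.     -0.17   -0.43]
 [-115.     -0.24   -0.11]]
```

>>> step_arm(
  twist=[
    [0,0,0],
    [0,0,0],
    [0,0,0],
    [0,0,0],
    [0,0,0],
  ],
  linear=[
    [1.5,0,0.1],
    [3,0,0.1],
    [4.5,0,0.1],
    [5.4,0,0.1],
    [5.4,0,0.1],
  ],
  fingers=[0.4,0.4,0.4,0.4,0.4],
  force=30,
)

```text
clock: 12.15
position: [0.4881, 0.191, 0.1397]
orientation: [[-0.144, -0.989, 0.047], [0.007, 0.046, 0.999], [-0.99, 0.144, 0.001]]
ft_force: [0.5, -0.2, -3.5]
gripper_width: 0.505
```

```bash
python3 snap.py i lane;python3 - <<'E'
from h import *; from cell import arm
np.set_printoptions(precision=2,suppress=True)
s=arm.state(); R=np.array(s['orientation']); F=np.column_stack([-R[:,1],R[:,2],-R[:,0]])
o=s['position']+R[:,0]*.020
im=np.load('side_i.npy'); x,y,w,h,f=262,135,80,70,10
c=cv2.resize(im[y:y+h,x:x+w,::-1],None,fx=f,fy=f,interpolation=cv2.INTER_CUBIC)
cv2.imwrite('pics/i_zoom.png',c)
for P in [(-47,23,48),(-47,-23,48),(-47,-23,0),(47,-23,0),(47,-23,48),(47,23,48)]:
    q=((proj('side',o+F@(np.array(P)/1000))[0]-[x,y]+.5)*f); print(P,q); cv2.circle(c,tuple(q.astype(int)),3,(0,255,255),-1)
l=np.load('fit.npz')['lane']
for P in [(-364,31,10),(-364,27,10),(-364,-27,10),(-364,-31,10),(-200,-31,10),(-200,-27,10),(-200,27,10),(-200,31,10)]:
    q=((proj('side',world(l,np.array(P)/1000,True))[0]-[x,y]+.5)*f); print(P,q); cv2.circle(c,tuple(q.astype(int)),3,(0,255,0),-1)
cv2.imwrite('pics/i_zoom2.png',c)
E
```

```text
12.15 [0.4881 0.191  0.1397] [ 0.5 -0.2 -3.5] 0.5046995952954081
(-47, 23, 48) [211.13 150.24]
(-47, -23, 48) [229.42 222.02]
(-47, -23, 0) [214.09 351.81]
(47, -23, 0) [499.68 358.93]
(47, -23, 48) [520.28 231.52]
(47, 23, 48) [494.74 160.7 ]
(-364, 31, 10) [140.4  300.97]
(-364, 27, 10) [141.76 307.23]
(-364, -27, 10) [160.66 394.65]
(-364, -31, 10) [162.11 401.34]
(-200, -31, 10) [657.29 410.9 ]
(-200, -27, 10) [654.77 404.38]
(-200, 27, 10) [621.83 319.14]
(-200, 31, 10) [619.47 313.02]
```

View pics/i_zoom2.png

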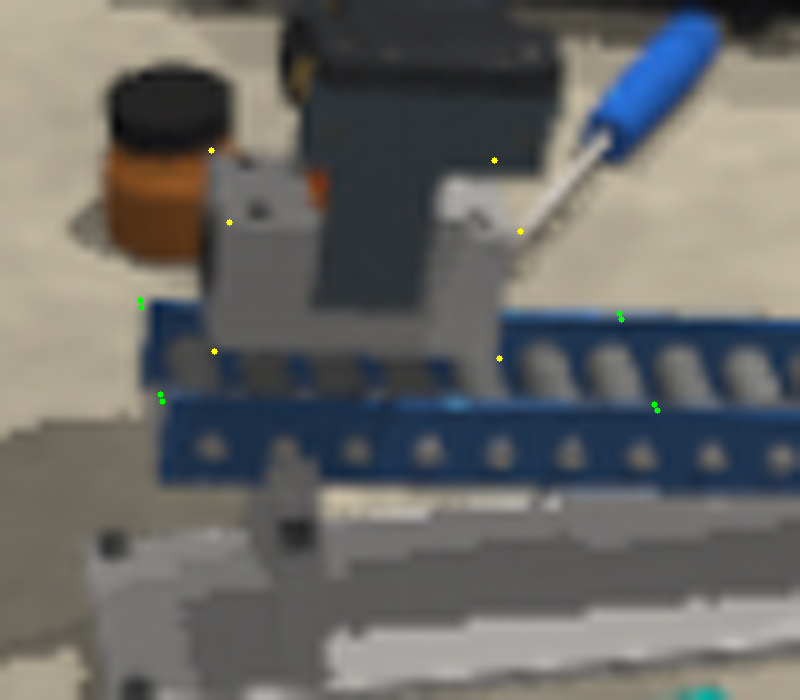

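View pics/i_top.png

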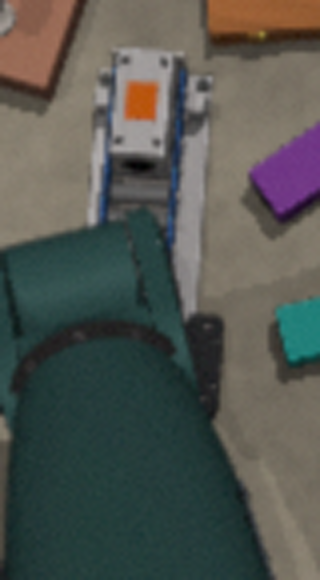

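```bash
cat > lf.py <<'E'
from h import *; from cell import arm
s=arm.state(); l=np.load('fit.npz')['lane']
q=(np.linalg.inv(Rz(l[2])@RY)@(s['position']-np.array([l[0],l[1],.056])))*1000
print(s['clock'],'lane frame TCP mm',q.round(1),'ft',np.round(s['ft_force'],1),'tq',np.round(s['torque'],2),s['gripper_width'])
print(rel(s,world(l,(-.30,.001,.020),True)[0],down(l[2]-.003,np.radians(8))))
E
python3 lf.py
```

```text
12.25 lane frame TCP mm [-300.3    1.    43.3] ft [-0.  -0.4 -4.4] tq [-0.   -0.25  0.02] 0.5004571920687949
([2.33, -0.04, -0.01], [0.003, 0.001, -0.003])
```

>>> step_arm(
  twist=[
    [0,0,0],
    [0,0,0],
    [0,0,0],
    [0,0,0],
    [0,0,0],
  ],
  linear=[
    [0.5,0,0],
    [1,0,0],
    [1.4,0,0],
    [1.7,0,0],
    [1.7,0,0],
  ],
  fingers=[0.4,0.4,0.4,0.4,0.4],
  force=30,
)

```text
clock: 12.88
position: [0.4859, 0.1912, 0.1234]
orientation: [[-0.143, -0.989, 0.047], [0.008, 0.046, 0.999], [-0.99, 0.143, 0.001]]
ft_force: [-0.5, 0.4, -5.4]
gripper_width: 0.504
```

```bash
python3 lf.py; python3 snap.py j lane;python3 - <<'E'
import numpy as np,cv2
im=np.load('side_j.npy'); x,y,w,h,f=262,135,80,70,10
cv2.imwrite('pics/j_zoom.png',cv2.resize(im[y:y+h,x:x+w,::-1],None,fx=f,fy=f,interpolation=cv2.INTER_CUBIC))
E
```

```text
12.875 lane frame TCP mm [-300.8    0.9   25.8] ft [-0.5  0.4 -5.4] tq [ 0.01 -0.22 -0.04] 0.5040837446867219
([0.58, -0.08, 0.01], [0.003, 0.0, -0.004])
12.875 [0.4859 0.1912 0.1234] [-0.5  0.4 -5.4] 0.5040837446867219
```

View pics/j_zoom.png

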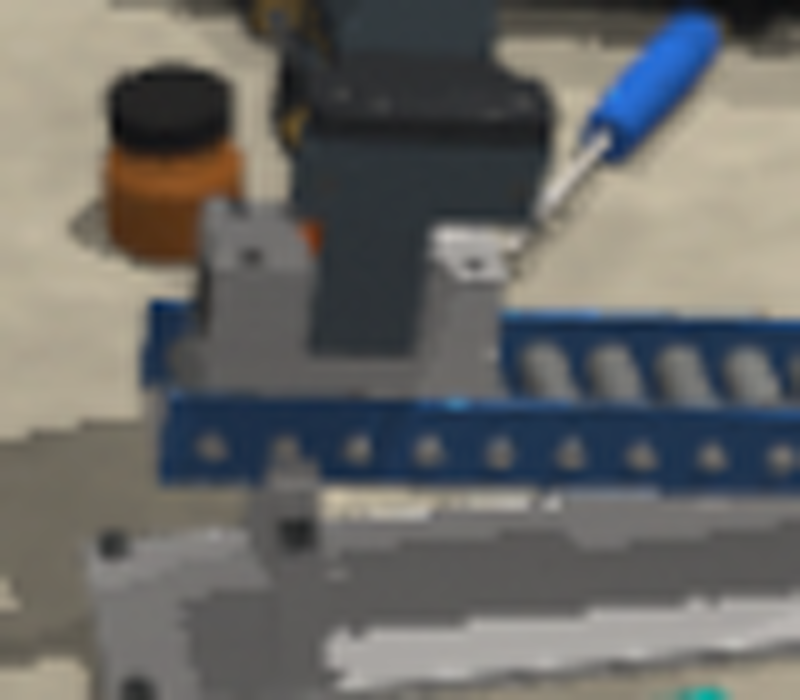

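>>> step_arm(
  twist=[
    [0,0,0],
    [0,0,0],
    [0,0,0],
  ],
  linear=[
    [0.2,0,0],
    [0.4,0,0],
    [0.4,0,0],
  ],
  fingers=[0.4,0.4,0.4],
  force=30,
)

```text
clock: 13.35
position: [0.4854, 0.1913, 0.1195]
orientation: [[-0.143, -0.989, 0.047], [0.008, 0.046, 0.999], [-0.99, 0.143, 0.001]]
ft_force: [-0.2, -0.3, -4.4]
gripper_width: 0.503
```

```bash
python3 lf.py
```

```text
13.35 lane frame TCP mm [-300.8    0.9   21.9] ft [-0.2 -0.3 -4.4] tq [-0.01 -0.15  0.02] 0.5025591110459949
([0.19, -0.08, 0.01], [0.003, 0.0, -0.004])
```

>>> step_arm(
  twist=[
    [0,0,0],
    [0,0,0],
  ],
  linear=[
    [0.15,0,0],
    [0.15,0,0],
  ],
  fingers=[0.4,0.4],
  force=30,
)

```text
clock: 13.6
position: [0.4855, 0.1913, 0.1183]
orientation: [[-0.142, -0.989, 0.047], [0.008, 0.046, 0.999], [-0.99, 0.142, 0.001]]
ft_force: [0.9, 0.6, -4.4]
gripper_width: 0.502
```

```bash
python3 lf.py
```

```text
13.6 lane frame TCP mm [-300.5    1.    20.7] ft [ 0.9  0.6 -4.4] tq [ 0.05 -0.24 -0.05] 0.5016376423529203
([0.07, -0.05, 0.0], [0.003, 0.001, -0.003])
```

>>> step_arm(
  twist=[
    [0,0,0],
    [0,0,0],
  ],
  linear=[
    [0.1,0,0],
    [0.1,0,0],
  ],
  fingers=[0.4,0.4],
  force=30,
)

```text
clock: 13.85
position: [0.4862, 0.1913, 0.118]
orientation: [[-0.141, -0.989, 0.047], [0.008, 0.046, 0.999], [-0.99, 0.141, 0.001]]
ft_force: [0.8, -3.2, 5.5]
gripper_width: 0.503
```

```bash
python3 lf.py
```

```text
13.85 lane frame TCP mm [-299.8    1.1   20.5] ft [ 0.8 -3.2  5.5] tq [-0.65 -0.33  0.01] 0.5031875964443977
([0.05, 0.02, -0.01], [0.003, 0.001, -0.002])
```

>>> step_arm(
  twist=[
    [0,0,0],
    [0,0,0],
    [0,0,0],
  ],
  linear=[
    [-0.1,0,0],
    [-0.1,0,0],
    [-0.1,0,0],
  ],
  fingers=[0.4,0.4,0.4],
  force=30,
)

```text
clock: 14.22
position: [0.4853, 0.1913, 0.1182]
orientation: [[-0.142, -0.989, 0.047], [0.008, 0.046, 0.999], [-0.99, 0.143, 0.001]]
ft_force: [0.4, -0.2, -0.4]
gripper_width: 0.505
```

```bash
python3 lf.py
```

```text
14.225 lane frame TCP mm [-300.7    1.    20.6] ft [ 0.4 -0.2 -0.4] tq [-0.09 -0.26  0.  ] 0.5054171708159373
([0.06, -0.07, 0.0], [0.003, 0.001, -0.003])
```

>>> step_arm(
  twist=[
    [0,0,0],
    [0,0,0],
    [0,0,0],
  ],
  linear=[
    [0,0,-0.15],
    [0,0,-0.15],
    [0,0,-0.15],
  ],
  fingers=[0.4,0.4,0.4],
  force=30,
)

```text
clock: 14.6
position: [0.4853, 0.1899, 0.1182]
orientation: [[-0.142, -0.989, 0.047], [0.008, 0.046, 0.999], [-0.99, 0.142, 0.001]]
ft_force: [-0.5, 1.7, -1.6]
gripper_width: 0.503
```

```bash
python3 lf.py
```

```text
14.6 lane frame TCP mm [-300.6   -0.4   20.6] ft [-0.5  1.7 -1.6] tq [ 0.4  -0.33  0.04] 0.5025983692658165
([0.06, -0.06, 0.14], [0.003, 0.001, -0.003])
```

>>> step_arm(
  twist=[
    [0,0,0],
    [0,0,0],
  ],
  linear=[
    [0.05,0,0.1],
    [0.07,0,0.1],
  ],
  fingers=[0.4,0.4],
  force=30,
)

```text
clock: 14.85
position: [0.4858, 0.1902, 0.1181]
orientation: [[-0.142, -0.989, 0.046], [0.006, 0.046, 0.999], [-0.99, 0.142, -0.0]]
ft_force: [1.1, -8.9, 9.2]
gripper_width: 0.503
```

```bash
python3 lf.py
```

```text
14.85 lane frame TCP mm [-3.002e+02 -1.000e-01  2.050e+01] ft [ 1.1 -8.9  9.2] tq [-1.64 -0.11  0.1 ] 0.502637692777773
([0.05, -0.02, 0.11], [0.003, -0.001, -0.003])
```

>>> step_arm(
  twist=[
    [0,0,0],
    [0,0,0],
    [0,0,0],
    [0,0,0],
    [0,0,0],
    [0,0,0],
  ],
  linear=[
    [0,0,0],
    [0,0,0],
    [0,0,0],
    [0,0,0],
    [0,0,0],
    [0,0,0],
  ],
  fingers=[0.8,0.8,0.8,0.8,0.8,0.8],
)

```text
clock: 15.6
position: [0.4852, 0.1908, 0.1175]
orientation: [[-0.142, -0.989, 0.047], [0.008, 0.046, 0.999], [-0.99, 0.143, 0.001]]
ft_force: [1.0, 0.0, -0.5]
gripper_width: 0.8
```

```bash
python3 lf.py; python3 snap.py k lane
```

```text
15.6 lane frame TCP mm [-300.7    0.5   19.9] ft [ 1.   0.  -0.5] tq [ 0.07 -0.09 -0.01] 0.8000392767860595
([-0.01, -0.07, 0.05], [0.003, 0.001, -0.003])
15.6 [0.4852 0.1908 0.1175] [ 1.   0.  -0.5] 0.8000392767860595
```

View pics/k_side.png

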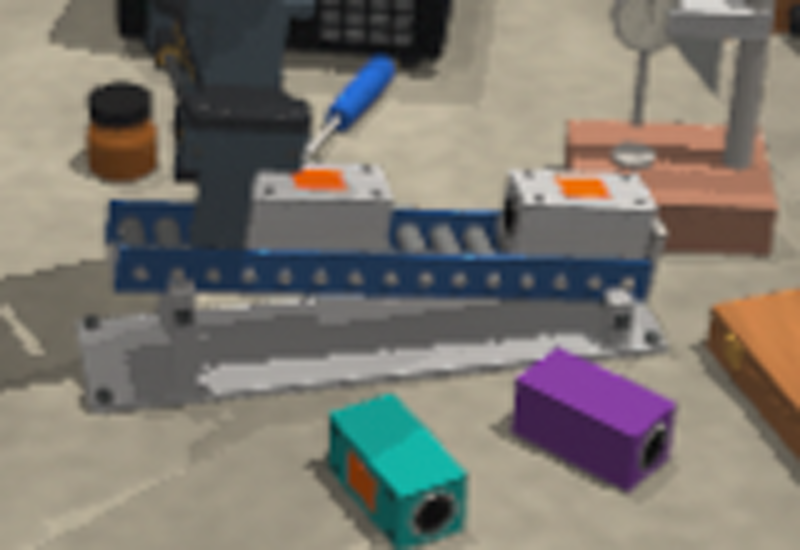

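It is rolling. Wait, then retreat along the tool axis.

>>> step_arm(
  twist=[
    [0,0,0],
    [0,0,0],
    [0,0,0],
    [0,0,0],
    [0,0,0],
    [0,0,0],
    [0,0,0],
    [0,0,0],
    [0,0,0],
    [0,0,0],
    [0,0,0],
    [0,0,0],
  ],
  linear=[
    [0,0,0],
    [0,0,0],
    [0,0,0],
    [0,0,0],
    [-1,0,0],
    [-3,0,0],
    [-6,0,0],
    [-9,0,0],
    [-11,0,0],
    [-13,0,0],
    [-14,0,0],
    [-14,0,0],
  ],
  fingers=[0.8,0.8,0.8,0.8,0.8,0.8,0.8,0.8,0.8,0.8,0.8,0.8],
)

```text
clock: 17.2
position: [0.5054, 0.1898, 0.2565]
orientation: [[-0.142, -0.989, 0.047], [0.008, 0.046, 0.999], [-0.99, 0.142, 0.001]]
ft_force: [-0.4, -0.4, -0.0]
gripper_width: 0.799
```

```bash
python3 snap.py l lane; python3 -c "
import cv2,numpy as np
for c in ('side','top'): cv2.imwrite(f'pics/l_full_{c}.png',np.load(f'{c}_l.npy')[:,:,::-1])"
```

```text
17.2 [0.5054 0.1898 0.2565] [-0.4 -0.4 -0. ] 0.7985112154930579
```

View pics/l_side.png

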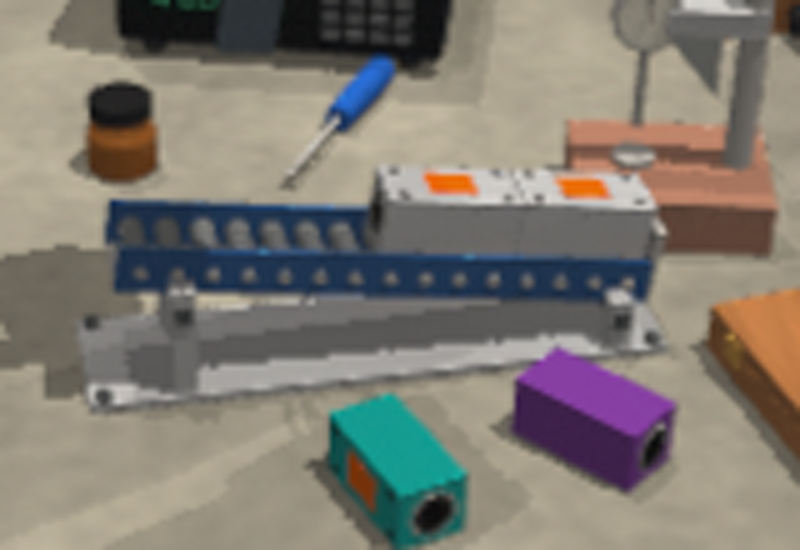

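View pics/l_top.png

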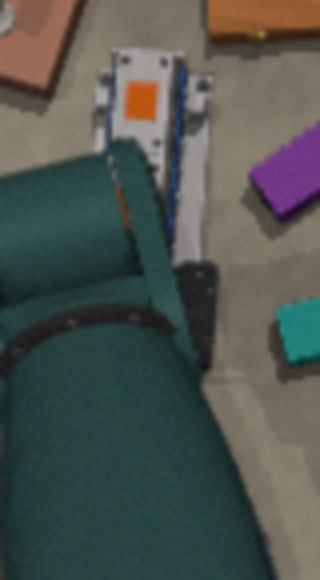

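View pics/l_full_side.png

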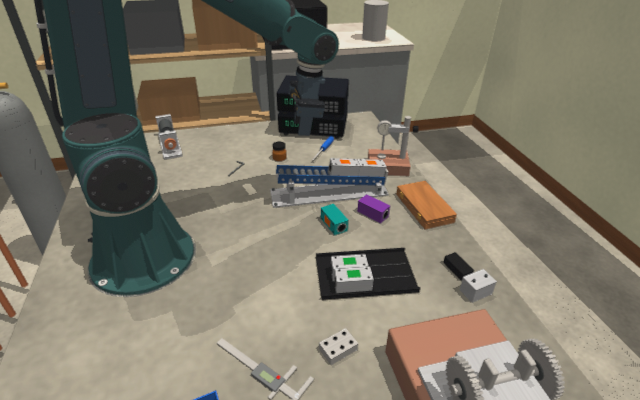

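The housing has closed up: the stickers in the lane crop are at (452,183) and (584,187), with no gap between the blocks. Both greens are unchanged in the tray, and nothing else moved. Handing in.

```bash
python3 -c "
from cell import ticket
print(ticket.hand_in())"
```

```text
the job is handed in; nothing more can be done
None
```

I pushed the orange-stickered housing about 83 mm along the tray and gripped it at 30 N. I lowered it between the blue guides about 300 mm up the lane until it touched the rollers (about 10 N), then let go. It rolled down by itself, and the job was handed in at about 17 s of robot time.

- **Last checks:** the last side picture shows the housing closed up against the waiting one with no visible gap. Both green housings stand where they were, and the other things I could see had not moved. The gripper is clear, with its tip at about 0.26 m and force near zero.
- **Not fully checked:** the arm hid part of the lane from the top camera at the end, so the closed-up position rests on the side view alone.
- **Disagreement:** the two cameras differed by about 2 mm on the lane's sideways position. I loaded between the two values. Side forces on the rollers reached about 9 N and looked like roller friction rather than a guide.

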